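# Index the amber light shield one hole along its lock-pin rail

## Robot

A 6-joint arm with a two-finger parallel gripper is mounted at the origin on the work surface. World frame = base frame: x ahead of the robot, y to its left, z up, the work surface at z = 0. Lengths are in mm, angles in rad, forces in N, time in s.
With the tool pointing down it reaches from about 350 to 725 mm from the base axis. Payload 4.3 kg.
Tool frame: the origin (TCP) lies at the very end of the fingers, on their centre line; the grasp point (between the pads) lies 19 mm behind it; z points along the fingers, y is the line along which they close (so a half turn about z gives the same grasp; the last joint's range is limited). The gripper opens to 85 mm and grips with 20 to 120 N. Pads are 22 mm wide; open, the fingers measure 114 mm over their backs; the gripper's body (76 mm by 85 mm) begins 54 mm behind the grasp point. The pads swing forward as they close: fully open they stand 13 mm farther back than shut.
Start: joints at [-1.249, 0.377, 0.081, 1.274, 0, 1.46], TCP at [240.656, -522.256, 231.329] pointing down, gripper open.
Joint ranges: [-2.72, 2.72], [-0.84, 1.66], [-1.02, 1.22], [-1.77, 2.12], [-1.37, 1.28], [-3.14, 3.14]. Speed limits (rad/s): [2.57, 2.57, 3.14, 3.14, 3.14, 3.14].

## Interface

Orientations are given as a unit quaternion [w, x, y, z].
In Python, from cell import r gives the robot as it stands.
- The arm moves only by the tool apply_moves, never from a script. Its argument "commands" is a list of rows, each a list of 7 numbers: the turn, a rotation vector about the world's x, y, z scaled (see below), then the shift along the world's x, y, z scaled (see below), then the opening, from 0 (shut) to 1 (fully open). In form: [[rx, ry, rz, x, y, z, jaw], ...]. A call has 1 to 10 rows; each row shifts and turns the commanded pose from where the row before left it; what a row does not reach is not made up. The controller multiplies each number of a shift by 0.04 m and each number of a turn by 8 degrees. A row lasts 1/10 s, in which the tool goes at most 50 mm and 8.59 degrees, less where a joint would pass 70% of its speed; a pose out of reach is approached as far as the arm can. A call with a number of a shift or a turn outside -1 to 1 is refused whole. A call with a gripper value outside its range is refused whole. The fingers move at their own pace and stop on an object; the grip force is fixed at half the most. Time passes only in rows, so rows that do not move let the fingers close. It gives the time, the measured TCP pose, the force, the opening and the grip force at its end, in the units of the state.
- r.get_obs(): the state, without advancing time (a new reading comes with each control period).
- r.grab_frame(name): name is "side" or "top" or "wrist"; returns a dict with "image" (420x560x3 uint8, blue, green, red), "range_z" (420x560 float32, mm along the optical axis (not along the pixel's ray), 0 where there is no reading), "camera_matrix" (3x3 intrinsics, pixels), "rvec" (rotation vector, rad) and "tvec" (3), from world to camera coordinates, as OpenCV has them. Camera axes: x right, y down, z forward; pixel columns grow to the right and rows downward; lengths in mm; the calibration is good to about 2 mm. A picture is of the moment at which its call begins.
- r.finish_job(): hands the job in; it is judged then, once.
The state is a dict: "time": time; "joint_pos": joint angles; "joint_vel": joint speeds; "joint_efforts": joint torques, N m; "tcp_pos": TCP position; "orientation": TCP orientation; "force": force on the tool from outside, world axes, zero at the start; "torque": the same for the moment, N m; "width": finger opening in mm; "finger_force": force on a finger pad.
Only numpy, scipy, OpenCV 4.12 (cv2) and the standard library are available. Lean on these libraries where they do the work, as an engineer would, in place of code of your own. Each camera call takes 0.05 s, during which the arm holds its last target. There are 200 camera calls.

## Task

The amber light shield over the bracket tray rides on a rail and is locked by a spring pin with a black knob. Pull the knob up to free the pin, slide the shield towards the plaster study model and feel for the next hole on that side (it is hidden under the carriage) until the pin drops fully home in it. Finish while holding: the program ends with the knob still gripped between the fingers and the pin fully home; leave the model, the jar and the forceps where they are.

Things in the scene. Friction and masses are not known exactly. Their poses are not given: they have to be found in the camera images.
- rail: Fixed slotted aluminium rail on a dark steel foot 70 x 270 x 8 mm; 46 mm high. Origin: centre of the underside, on the counter, straight below the starting hole. y axis: along the rail (slide direction); x: across it towards shield and tray; z up.
- start_hole (a point): Mouth of the starting hole, 34 mm above the counter, in the level smooth strip down in the rail's slot. The strip has one more hole on each side, 32 to 46 mm from this one along the rail's y (differs each time and from side to side; the carriage covers them at the start). Holes are 10 mm long along y; past the outer holes the strip is plain.
- carriage (a joint): Position (m) of the grey carriage along the rail's +y; 0 in the starting hole, stops at -0.06 and +0.06. 110 mm long, flat top 56 mm above the counter, about 0.5 kg, rubs with about 2 N. Carries the amber shield: 110 mm disc, 4 mm thick, top 61 mm above the counter, centre 120 mm from the rail on its +x side.
- lock_pin (a joint): Lift (m) of the spring pin; 0 = fully home in a hole, stop at 0.016. The 7 mm round-tipped pin reaches 9 mm into a hole: free above 0.009, reads about 0.009 when resting on the strip between holes. The spring pushes it down with 3.6 N at home, 7 N fully lifted, so with the knob let loose it drops into a hole by itself, also while the carriage is pushed along.
- knob (a point): Centre of the lock pin's black round knob, red disc on top: upright cylinder, 24 mm diameter, 34 mm high. At home this point is 99 mm above the counter, over the middle of the carriage and of the rail's width; it rises with the pin and travels with the carriage. Below, at home: a 20 mm boss (top 31 mm below this point) and the carriage's top (43 mm below).
- model_center (a point): Centre (half-way up) of the plaster study model, a cream block 60 x 64 x 40 mm with a horseshoe of teeth on top, loose. It stands beyond one end of the rail, left or right; the shield goes towards that end.
- jar_center (a point): Centre of a round jar with a lid, 52 mm diameter, 65 mm high, loose, beyond the other end of the rail. Leave it alone.
- forceps_center (a point): Middle of the steel bracket forceps, 135 mm long, 14 mm wide, 7 mm high, lying loose on the robot's side of the rail. Leave them alone.
- tray: Fixed tan bracket tray, 110 x 220 x 30 mm, under the shield. Origin: centre of its underside.
Things that resemble listed ones, but are neither listed nor needed, are in the scene too. Leave any turquoise or yellow look-alike of the part that bears model_center alone.

How it is judged (in metres and radians):
On the way, in this order (a step that is already met when the one before it is completed fails the run):
1. the knob is pulled up until the pin is free of its starting hole (value of joint lock_pin above 0.009 m and value of joint carriage between -0.012 and 0.012 m), for 0.05 s.
2. the carriage has been slid well out of the starting hole towards the study model (((y of model_center in the frame of rail above 0 m and value of joint carriage above 0.018 m) or (y of model_center in the frame of rail below 0 m and value of joint carriage below -0.018 m))), for 0.05 s.
At the end, for the whole second after the job is handed in: The carriage stands at the next hole on the study model's side (29 to 49 mm from the starting hole) and at rest, the pin is within 2 mm of fully home, and the knob is still held between the fingers (grasp point within 25 mm of its centre, more than 3 N of contact) (((y of model_center in the frame of rail above 0 m and value of joint carriage between 0.029 and 0.049 m) or (y of model_center in the frame of rail below 0 m and value of joint carriage between -0.049 and -0.029 m)) and value of joint lock_pin below 0.002 m and velocity of joint carriage between -0.01 and 0.01 m/s and distance between the grasp point and knob below 0.025 m and contact force between the fingers and lock_pin above 3 N); the arm keeps its last pose, push and grip.
It fails at once if the study model is moved more than 20 mm (distance of model_center from where it was at the start of the episode above 0.02 m).
It fails at once if the jar is moved more than 20 mm (distance of jar_center from where it was at the start of the episode above 0.02 m).
It fails at once if the forceps is moved more than 20 mm (distance of forceps_center from where it was at the start of the episode above 0.02 m).
It also fails if it takes over 35 s, if anything falls off the work surface, if the arm or the gripper's body presses on something with over 40 N, if the wrist force passes 120 N, or if a joint passes its speed limit or range.

## Working session

There is one attempt and no reset: what is moved stays moved. The work goes in short steps, Python scripts to look and compute and a tool call to move; the robot and the scene stay as the last step left them, time stands still between calls to the robot, and variables do not carry over. Pictures are saved under pics/ and viewed, at most 10 in all, crops included, and the job is handed in when it is done.

Besides the shell and the picture viewer there is one more tool, called after "Call:" by a JSON object that holds its "name" and its "arguments". apply_moves: Moves the arm, as the interface text tells. Its arguments: {"type":"object","properties":{"commands":{"type":"array"}},"required":["commands"]}

```bash
mkdir -p pics; cat > h.py <<'E'
import numpy as np, cv2
from cell import r
def grab(n,fn):
    f=r.grab_frame(n); cv2.imwrite('pics/'+fn+'.png',f['image']); np.savez('pics/'+fn+'.npz',**f); return f
def world(f,u,v):
    z=f['range_z'][int(v),int(u)]; K=f['camera_matrix']
    c=np.array([(u-K[0,2])/K[0,0]*z,(v-K[1,2])/K[1,1]*z,z])
    R=cv2.Rodrigues(f['rvec'])[0]; return R.T@(c-np.ravel(f['tvec']))
def ray(f,u,v):
    K=f['camera_matrix'];R=cv2.Rodrigues(f['rvec'])[0]
    return -R.T@np.ravel(f['tvec']), R.T@np.array([(u-K[0,2])/K[0,0],(v-K[1,2])/K[1,1],1])
def tri(a,b):
    (o,d),(p,e)=a,b; s=np.linalg.lstsq(np.c_[d,-e],p-o,rcond=None)[0]
    x,y=o+s[0]*d,p+s[1]*e; return (x+y)/2,np.linalg.norm(x-y)
E
python3 - <<'E'
from h import *
for n in('top','side'): grab(n,n+'1')
o=r.get_obs();print({k:np.round(v,3) for k,v in o.items()})
E
```

```text
{'time': np.float64(0.1), 'joint_pos': array([-1.249,  0.378,  0.08 ,  1.274, -0.   ,  1.461]), 'joint_vel': array([-0.001, -0.002,  0.003,  0.001, -0.   , -0.001]), 'joint_efforts': array([ 0.0000e+00, -4.6469e+01,  2.7058e+01,  1.2000e-02, -0.0000e+00,
       -0.0000e+00]), 'tcp_pos': array([ 240.455, -521.662,  230.451]), 'orientation': array([-0.001,  0.977,  0.214, -0.   ]), 'force': array([-0.066,  1.022,  0.429]), 'torque': array([-0.052,  0.004,  0.002]), 'finger_force': np.float64(0.0), 'width': np.float64(85.33)}
```

View pics/top1.png

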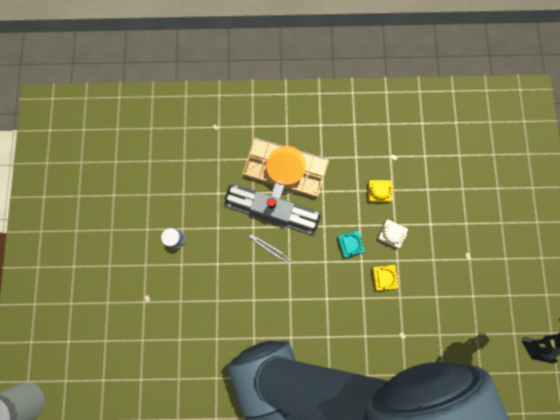

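View pics/side1.png

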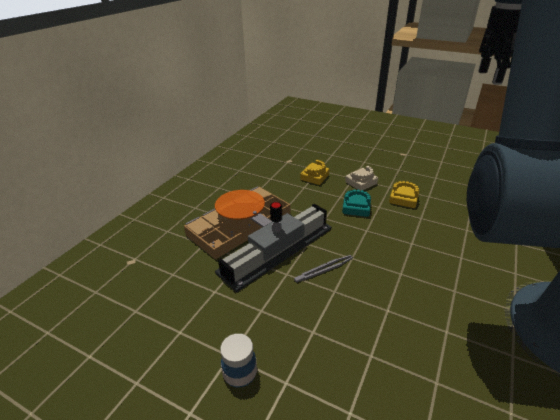

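The top view shows the knob's red disc at about (271,203), the rail ends at about (228,195) and (318,225), the cream model at (393,234) and the jar at (173,239). The shield therefore goes right, towards the model. In the side view the knob is at (276,206).

```bash
python3 - <<'E'
from h import *
F={n:dict(np.load(f'pics/{n}1.npz')) for n in('top','side')}
P={}
for n,(u,v) in dict(top=(271,203),side=(276,206)).items():
    f=F[n];h=cv2.cvtColor(f['image'],cv2.COLOR_BGR2HSV).astype(int)
    m=((h[...,0]<6)|(h[...,0]>172))&(h[...,1]>170)&(h[...,2]>90)
    w=np.zeros_like(m);w[v-12:v+12,u-12:u+12]=1
    y,x=np.nonzero(m&w);P[n]=(x.mean(),y.mean());print(n,P[n],len(x),world(f,x.mean().round(),y.mean().round()))
print('knob top tri',tri(ray(F['top'],*P['top']),ray(F['side'],*P['side'])))
t=F['top']
for nm,p in dict(model=(393,234),jar=(173,238),forc=(270,249),fA=(252,238),fB=(288,260),shield=(287,166),cnt=(330,300)).items(): print(nm,world(t,*p).round(1))
# rail: points in height 40..60 near
H,W=t['range_z'].shape
uu,vv=np.meshgrid(np.arange(215,330),np.arange(130,245))
pts=np.array([world(t,u,v) for u,v in zip(uu.ravel(),vv.ravel())])
k=world(t,*np.round(P['top']))
d=np.linalg.norm(pts[:,:2]-k[:2],axis=1)
for lo,hi in((42,50),(52,58.),(4,11),(26,34)):
    q=pts[(pts[:,2]>lo)&(pts[:,2]<hi)&(d<175)][:,:2].astype(np.float32)
    print(lo,hi,len(q),cv2.minAreaRect(q))
for s in('top','side'):
    u,v=map(int,P[s]);
c=cv2.resize(t['image'][130:270,210:420],None,fx=3.8,fy=3.8,interpolation=cv2.INTER_CUBIC);cv2.imwrite('pics/crop1.png',c)
E
```

```text
top (np.float64(271.02702702702703), np.float64(202.1081081081081)) 37 [549.16829805  47.63765368 115.28989675]
side (np.float64(275.609756097561), np.float64(204.5121951219512)) 41 [548.59913494  45.6611766  117.37690518]
knob top tri (array([548.21713209,  47.49807632, 119.78177745]), np.float64(0.3501986204502286))
model [ 470.1 -281.3   31.1]
jar [466.5 308.9  66. ]
forc [4.372e+02 5.570e+01 1.000e-01]
fA [467.9 105.   10.1]
fB [405.8   6.    0.8]
shield [658.7   4.3  60.5]
cnt [ 295.3 -106.9   -2.7]
42 50 216 ((550.1329956054688, 48.48577117919922), (264.98114013671875, 52.67131423950195), 70.77751922607422)
52 58.0 986 ((619.251220703125, 23.938430786132812), (109.23941040039062, 199.43801879882812), 70.51602935791016)
4 11 966 ((553.463623046875, 54.21665954589844), (312.91021728515625, 264.65533447265625), 70.68218231201172)
26 34 496 ((616.552978515625, 23.275848388671875), (256.6366882324219, 195.74928283691406), 71.68295288085938)
```

View pics/crop1.png

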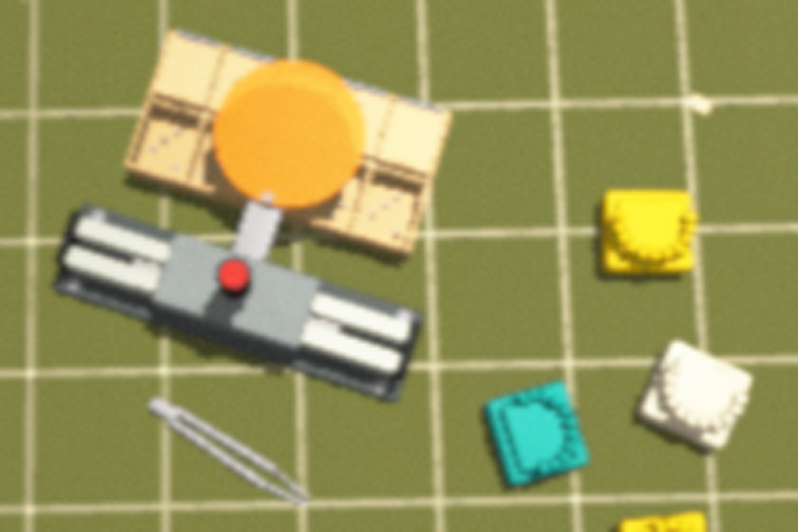

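Rail +y points along (0.33, 0.944), so the slide goes in −y, towards (−0.33, −0.944). The knob is at about (548.5, 47.3) with its top at z≈116–120. I'll turn +136° so the fingers close along the rail. That way they can push the knob while loosened.

Call:
{"name": "apply_moves", "arguments": {"commands": [[0,0,1,0.45,0.84,0,1],[0,0,1,0.45,0.84,0,1],[0,0,1,0.45,0.84,0,1],[0,0,1,0.45,0.84,0,1],[0,0,1,0.45,0.84,0,1],[0,0,1,0.45,0.84,0,1],[0,0,1,0.45,0.84,0,1],[0,0,1,0.45,0.84,0,1],[0,0,1,0.45,0.84,0,1],[0,0,1,0.45,0.84,0,1]]}}

```text
time: 1.1
tcp_pos: [420.9, -184.6, 231.0]
orientation: [-0.0, 0.608, 0.794, -0.0]
force: [-0.1, -0.1, 0.5]
width: 85.2
finger_force: 0.0
```

Call:
{"name": "apply_moves", "arguments": {"commands": [[0,0,1,0.45,0.84,0,1],[0,0,1,0.45,0.84,0,1],[0,0,1,0.45,0.84,0,1],[0,0,1,0.45,0.84,0,1],[0,0,1,0.45,0.84,0,1],[0,0,1,0.45,0.84,0,1],[0,0,1,0.45,0.8,0,1],[0,0,0,0,0,0,1],[0,0,0,0,0,0,1]]}}

```text
time: 2.0
tcp_pos: [546.3, 47.8, 230.7]
orientation: [-0.001, 0.167, 0.986, -0.0]
force: [0.3, 0.1, 0.1]
width: 85.5
finger_force: 0.0
```

```bash
python3 - <<'E'
from h import *
f=grab('wrist','w1');o=r.get_obs();print(o['tcp_pos'],o['orientation'],o['time'],o['joint_pos'],o['force'])
h=cv2.cvtColor(f['image'],cv2.COLOR_BGR2HSV).astype(int)
m=(((h[...,0]<6)|(h[...,0]>172))&(h[...,1]>170)&(h[...,2]>90)).astype(np.uint8)
n,l,s,c=cv2.connectedComponentsWithStats(m);i=1+s[1:,4].argmax();print(s[i],c[i],world(f,*c[i].round()))
t=dict(np.load('pics/top1.npz'));sd=dict(np.load('pics/side1.npz'))
print(tri(ray(f,*c[i]),ray(t,271.03,202.1)),tri(ray(f,*c[i]),ray(sd,275.6,204.5)))
E
```

```text
[546.08102195  47.08812659 230.85400787] [-6.29995704e-04  1.67649221e-01  9.85846465e-01 -2.99687209e-04] 2.05 [-2.94909991e-02  3.23251837e-01  1.90283386e-03  1.25077819e+00
 -4.19079636e-04  3.07398673e-01] [ 0.70949169  0.53055903 -1.00508568]Traceback (most recent call last):
  File "<stdin>", line 5, in <module>
ValueError: attempt to get argmax of an empty sequence
```

View pics/w1.png

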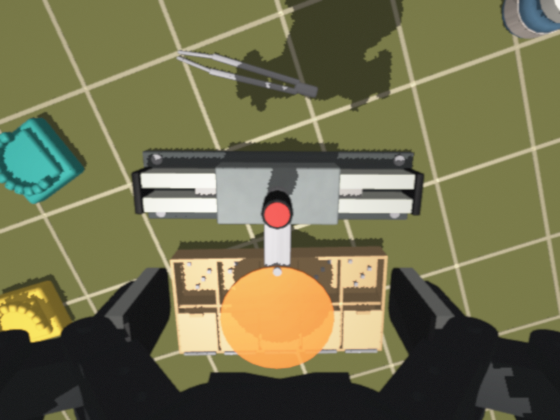

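In the wrist view the rail lies level and the knob's red disc is at (277,214). The fingers are aligned with the slide axis.

```bash
python3 - <<'E'
from h import *
f=dict(np.load('pics/w1.npz'))
p=(277,214)
t=dict(np.load('pics/top1.npz'));sd=dict(np.load('pics/side1.npz'))
print(world(f,*p),tri(ray(f,*p),ray(t,271.03,202.1)),tri(ray(f,*p),ray(sd,275.6,204.5)))
a,b=world(f,141,193),world(f,416,194);print(a,b,(a+b)/2,np.degrees(np.arctan2(*(b-a)[1::-1])))
E
```

```text
[551.07212394  44.30989967 116.34364977] (array([543.9344707 ,  46.82590486, 143.22432091]), np.float64(0.5073010810174312)) (array([550.5588377 ,  44.28841826, 117.16248811]), np.float64(0.6254055059101443))
[509.83203277 -74.3845737   43.38905155] [592.95133172 163.41056406  45.87796533] [551.39168225  44.51299518  44.63350844] 70.7333539449012
```

Call:
{"name": "apply_moves", "arguments": {"commands": [[0,0,0,0.1,-0.04,-0.9,1],[0,0,0,0,0,-0.9,1],[0,0,0,0,0,-0.9,1],[0,0,0,0,0,-0.6,1],[0,0,0,0,0,-0.4,1],[0,0,0,0,0,0,0.6],[0,0,0,0,0,0,0.4],[0,0,0,0,0,0,0.33],[0,0,0,0,0,0,0.33]]}}

```text
time: 2.95
tcp_pos: [551.8, 45.4, 84.8]
orientation: [0.001, 0.168, 0.986, 0.0]
force: [0.2, -1.0, -0.3]
width: 29.2
finger_force: 0.0
```

```bash
python3 - <<'E'
from h import *
f=grab('wrist','w2')
E
```

```text
(no output)
```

View pics/w2.png

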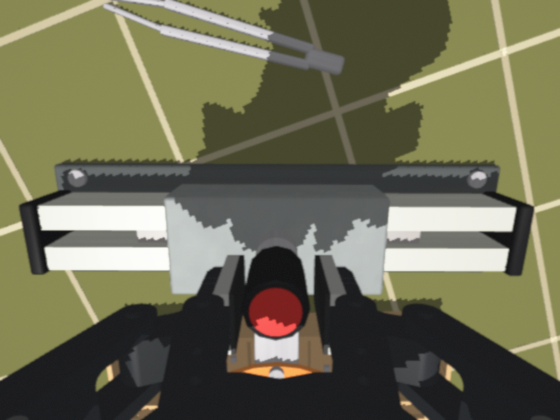

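The wrist view shows the knob (red disc at (275,310)) centred between the pads, at about x 230 and 325. I'll close and lift 12.5 mm.

Call:
{"name": "apply_moves", "arguments": {"commands": [[0,0,0,0,0,-0.08,0.33],[0,0,0,0,0,0,0],[0,0,0,0,0,0,0],[0,0,0,0,0,0,0],[0,0,0,0,0,0,0]]}}

```text
time: 3.5
tcp_pos: [551.2, 45.6, 80.5]
orientation: [0.001, 0.167, 0.986, -0.0]
force: [-0.1, -2.4, 3.6]
width: 22.2
finger_force: 58.6
```

Call:
{"name": "apply_moves", "arguments": {"commands": [[0,0,0,0,0,0.1,0],[0,0,0,0,0,0.1,0],[0,0,0,0,0,0.1,0],[0,0,0,0,0,0.02,0],[0,0,0,0,0,0,0],[0,0,0,0,0,0,0]]}}

```text
time: 4.1
tcp_pos: [551.0, 45.6, 92.7]
orientation: [0.0, 0.167, 0.986, -0.0]
force: [5.2, -2.4, -6.3]
width: 22.3
finger_force: 59.0
```

Call:
{"name": "apply_moves", "arguments": {"commands": [[0,0,0,-0.033,-0.0945,0,0],[0,0,0,-0.033,-0.0945,0,0],[0,0,0,-0.033,-0.0945,0,0],[0,0,0,-0.033,-0.0945,0,0],[0,0,0,-0.033,-0.0945,0,0],[0,0,0,-0.033,-0.0945,0,0],[0,0,0,0,0,0,0],[0,0,0,0,0,0,0]]}}

```text
time: 4.9
tcp_pos: [543.0, 23.0, 92.7]
orientation: [0.0, 0.167, 0.986, 0.0]
force: [4.6, -2.0, -6.1]
width: 22.4
finger_force: 59.1
```

Call:
{"name": "apply_moves", "arguments": {"commands": [[0,0,0,0,0,-0.08,0],[0,0,0,0,0,0,0.29],[0,0,0,0,0,0,0.29],[0,0,0,0,0,0,0.29],[0,0,0,0,0,-0.1,0.29],[0,0,0,0,0,0,0.29]]}}

```text
time: 5.5
tcp_pos: [542.1, 23.3, 85.3]
orientation: [-0.001, 0.167, 0.986, 0.0]
force: [-0.3, 0.7, -0.6]
width: 24.8
finger_force: 0.0
```

Call:
{"name": "apply_moves", "arguments": {"commands": [[0,0,0,-0.0165,-0.047,0,0.29],[0,0,0,-0.0165,-0.047,0,0.29],[0,0,0,-0.0165,-0.047,0,0.29]]}}

```text
time: 5.8
tcp_pos: [540.4, 17.8, 85.6]
orientation: [-0.0, 0.167, 0.986, 0.0]
force: [-0.3, 3.6, -1.1]
width: 24.6
finger_force: 1.3
```

Friction is about 3.6 N, so the carriage is being pushed. I'll continue in short steps until the force jumps.

Call:
{"name": "apply_moves", "arguments": {"commands": [[0,0,0,-0.0165,-0.047,0,0.29],[0,0,0,-0.0165,-0.047,0,0.29]]}}

```text
time: 6.0
tcp_pos: [539.2, 13.7, 85.6]
orientation: [-0.0, 0.167, 0.986, 0.0]
force: [0.1, 0.6, 0.1]
width: 24.9
finger_force: 0.9
```

Call:
{"name": "apply_moves", "arguments": {"commands": [[0,0,0,-0.0165,-0.047,0,0.29],[0,0,0,0,0,0,0.29]]}}

```text
time: 6.2
tcp_pos: [538.9, 10.9, 85.9]
orientation: [0.0, 0.168, 0.986, -0.001]
force: [0.5, -0.1, -0.8]
width: 24.8
finger_force: 0.1
```

Call:
{"name": "apply_moves", "arguments": {"commands": [[0,0,0,-0.0165,-0.047,0,0.29]]}}

```text
time: 6.3
tcp_pos: [538.4, 9.6, 86.0]
orientation: [0.0, 0.167, 0.986, -0.0]
force: [1.5, 2.4, -0.2]
width: 24.6
finger_force: 1.0
```

Call:
{"name": "apply_moves", "arguments": {"commands": [[0,0,0,-0.0165,-0.047,0,0.29]]}}

```text
time: 6.4
tcp_pos: [537.9, 8.1, 85.9]
orientation: [0.0, 0.167, 0.986, 0.0]
force: [0.3, 2.1, 0.0]
width: 24.9
finger_force: 1.1
```

```bash
python3 - <<'E'
from h import *
def red(n,fn):
    f=grab(n,fn);h=cv2.cvtColor(f['image'],cv2.COLOR_BGR2HSV).astype(int)
    m=((h[...,0]<6)|(h[...,0]>172))&(h[...,1]>170)&(h[...,2]>60)
    y,x=np.nonzero(m);print(n,len(x),np.median(x) if len(x) else 0,np.median(y) if len(y) else 0); return f
for n in('wrist','side'): f=red(n,n+'3')
w=cv2.imread('pics/wrist3.png');s=cv2.resize(cv2.imread('pics/side3.png')[150:290,200:340],(420,420))
cv2.imwrite('pics/c3.png',cv2.resize(np.hstack([w,s]),(800,343)))
print(r.get_obs()['force'])
E
```

```text
wrist 1546 282.0 307.0
side 15 291.0 197.0
[ 0.07049634  0.94954765 -1.16241999]
```

View pics/c3.png

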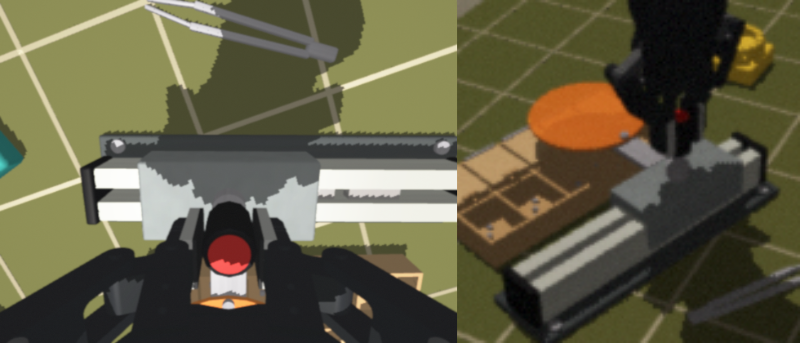

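The knob's red disc is at (282,307), against the trailing pad. The carriage is still moving and has gone about 38 mm, so I'll keep stepping.

Call:
{"name": "apply_moves", "arguments": {"commands": [[0,0,0,-0.0165,-0.047,0,0.29]]}}

```text
time: 6.6
tcp_pos: [537.3, 6.5, 85.9]
orientation: [0.0, 0.167, 0.986, 0.001]
force: [2.3, 6.3, -0.3]
width: 24.6
finger_force: 3.3
```

Call:
{"name": "apply_moves", "arguments": {"commands": [[0,0,0,-0.0165,-0.047,0,0.29]]}}

```text
time: 6.7
tcp_pos: [537.3, 6.3, 85.9]
orientation: [0.001, 0.167, 0.986, 0.003]
force: [4.7, 10.0, -3.1]
width: 25.0
finger_force: 5.9
```

Call:
{"name": "apply_moves", "arguments": {"commands": [[0,0,0,-0.0083,-0.0236,0,0.29]]}}

```text
time: 6.8
tcp_pos: [537.2, 6.2, 85.9]
orientation: [0.001, 0.167, 0.986, 0.004]
force: [4.3, 11.9, -2.6]
width: 25.1
finger_force: 6.5
```

The force jumped to 12 N and the TCP stopped, so the pin has caught. I'll back off so it can settle, lower to z≈81 and check the knob height.

Call:
{"name": "apply_moves", "arguments": {"commands": [[0,0,0,0.0165,0.047,0,0.29],[0,0,0,0.0165,0.047,-0.06,0.29],[0,0,0,0,0,-0.06,0.29],[0,0,0,0,0,0,0.29]]}}

```text
time: 7.2
tcp_pos: [536.8, 7.0, 80.4]
orientation: [-0.0, 0.167, 0.986, -0.0]
force: [0.8, 0.7, -1.6]
width: 24.8
finger_force: 0.8
```

```bash
python3 - <<'E'
from h import *
f=grab('wrist','w4');s=grab('side','s4');o=r.get_obs();print(o['tcp_pos'],o['force'],o['width'])
h=cv2.cvtColor(f['image'],cv2.COLOR_BGR2HSV).astype(int)
m=(((h[...,0]<6)|(h[...,0]>172))&(h[...,1]>150)&(h[...,2]>90)).astype(np.uint8)
y,x=np.nonzero(m);print(len(x))
p=(np.median(x),np.median(y))
print(p,[world(f,p[0]+a,p[1]+b).round(1) for a in(-8,0,8) for b in (-8,0,8)])
g=dict(np.load('pics/w2.npz'))
print('home ref',[world(g,275+a,310+b).round(1) for a in(-8,0,8) for b in (-8,0,8)])
E
```

```text
[536.72116008   7.00049426  80.53632791] [ 1.23342555  1.05341605 -0.75336323] 24.5622529939459
2137
(np.float64(280.0), np.float64(322.0)) [array([534.5,   5.4, 115.7]), array([537.2,   4.4, 115.9]), array([539.4,   3.7, 117. ]), array([534.5,   8.1, 117.2]), array([538.2,   6.9, 115.7]), array([540.8,   6. , 116.1]), array([535.7,  10.5, 116.6]), array([538.9,   9.4, 115.9]), array([541.7,   8.4, 115.9])]
home ref [array([546.9,  42.8, 115.8]), array([549.3,  42. , 116.7]), array([552.6,  40.8, 115.8]), array([547.4,  45.5, 116.5]), array([550.7,  44.3, 115.7]), array([553.2,  43.5, 116.4]), array([548.3,  48. , 116.6]), array([551.3,  47. , 116.2]), array([554.4,  45.9, 115.8])]
```

View pics/w4.png

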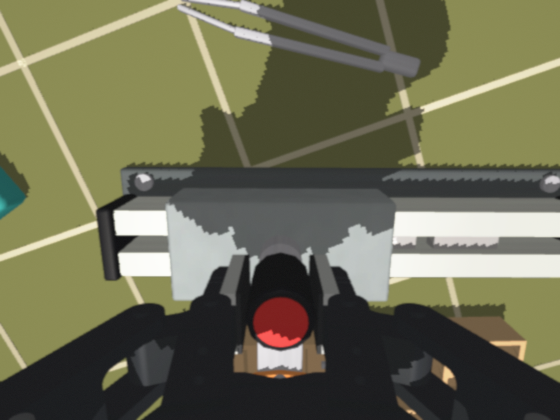

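The knob (red disc at (280,322)) has its top at z≈116, the same as when it was home at the start. It has moved about 39 mm, so the pin is home. Now I'll regrip.

Call:
{"name": "apply_moves", "arguments": {"commands": [[0,0,0,0,0,0,0.2],[0,0,0,0,0,0,0],[0,0,0,0,0,0,0],[0,0,0,0,0,0,0],[0,0,0,0,0,-0.02,0],[0,0,0,0,0,0,0],[0,0,0,0,0,0,0]]}}

```text
time: 8.0
tcp_pos: [537.0, 7.3, 80.7]
orientation: [0.0, 0.167, 0.986, 0.0]
force: [-2.7, 4.1, 5.1]
width: 22.3
finger_force: 59.2
```

```bash
python3 - <<'E'
from h import *
f=grab('wrist','w5');o=r.get_obs();print(o['tcp_pos'],o['force'],o['width'],o['finger_force'])
h=cv2.cvtColor(f['image'],cv2.COLOR_BGR2HSV).astype(int)
m=((h[...,0]<6)|(h[...,0]>172))&(h[...,1]>150)&(h[...,2]>90)
y,x=np.nonzero(m);p=(np.median(x),np.median(y))
print(p,np.mean([world(f,p[0]+a,p[1]+b) for a in(-8,0,8) for b in (-8,0,8)],axis=0))
E
```

```text
[536.97228938   7.3155961   80.71364007] [-1.68307971  3.72529868  5.40618325] 22.384960136243443 59.18493390083313
(np.float64(279.0), np.float64(321.0)) [537.85365399   6.96383244 116.05055446]
```

The pin is home: the knob top is at 116.05 mm and an upward reaction shows it pressed onto its stop. The knob is gripped at 59 N and the carriage is at about −39 mm.

```bash
python3 -c "
from cell import r
print(r.finish_job())"
```

```text
the job is handed in; nothing more can be done
None
```

I handed the job in with the shield about 39 mm towards the study model, the pin fully home in the next hole and the knob still gripped at about 59 N; the hand-in call did not report the judging result.

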